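# Present the tall cup at the front of the revolving cup rack

## Robot

A 6-joint arm with a two-finger parallel gripper is mounted at the origin on the work surface. World frame = base frame: x ahead of the robot, y to its left, z up, the work surface at z = 0. Lengths are in m, angles in rad, forces in N, time in s.
With the tool pointing down it reaches from about 0.325 to 0.775 m from the base axis. Payload 9.3 kg.
Tool frame: the origin (TCP) lies between the finger pads, 19 mm behind the fingertips; this is the grasp point; z points along the fingers, y is the line along which they close (so a half turn about z gives the same grasp; the last joint's range is limited). The gripper opens to 85 mm and grips with 20 to 120 N. Pads are 22 mm wide; open, the fingers measure 114 mm over their backs; the gripper's body (76 mm by 85 mm) begins 54 mm behind the grasp point. The pads swing forward as they close: fully open they stand 13 mm farther back than shut.
Start: joints at [-0.153, 0.259, 0.021, 1.334, 0, 1.418], TCP at [0.55, -0, 0.25] pointing down, gripper open.
Joint ranges: [-3.04, 3.04], [-0.91, 1.82], [-1.04, 1.36], [-1.92, 1.95], [-1.52, 1.45], [-3.14, 3.14]. Speed limits (rad/s): [2.22, 2.22, 2.79, 3.14, 3.14, 3.14].

## Interface

Orientations are given as a unit quaternion [w, x, y, z].
In Python, from workcell import r gives the robot as it stands. The module is installed in compiled form; this text tells all that it offers.
- The arm moves only by the shell command python3 -m creep 'ROWS' [FORCE]. ROWS is JSON, a list of rows, each a list of 7 numbers: the opening, from -1 (shut) to 1 (fully open), then the shift along the tool's x, y, z in m, then the turn, a rotation vector about the tool's x, y, z in degrees. In form: [[jaw, dx, dy, dz, wx, wy, wz], ...]. A call has 1 to 20 rows; each row is the pose to reach, as a shift and turn from the pose commanded when the call began, along the tool's axes at that moment; what a row does not reach only later rows make up. A row lasts 1/8 s, in which the tool goes at most 62.5 mm and 10.7 degrees, less where a joint would pass 70% of its speed; a pose out of reach is approached as far as the arm can. A call with a gripper value outside its range is refused whole. The fingers move at their own pace and stop on an object; FORCE is the grip in N (left out, the last holds). Time passes only in rows, so rows that repeat a pose let the fingers close. It gives the time, the measured TCP pose, the force, the opening and the grip force at its end, in the units of the state.
- r.get_state(): the state, without advancing time (a new reading comes with each control period).
- r.snapshot(name): name is "scene" or "side" or "wrist"; returns the picture (400x640x3 uint8, blue, green, red); there is no depth.
- r.calibration(name): a dict with "fovy" (degrees; the focal length in pixels is half the picture's height over the tangent of half this angle, whatever the lens; pixels are square), "cx", "cy" (the principal point, pixels), "D" ([k1, k2, p1, p2, k3] as OpenCV has them; the pictures are not rectified), "R" (3x3) and "t" (3): a world point X has camera coordinates R X + t. Camera axes: x right, y down, z forward; pixel columns grow to the right and rows downward; lengths in m; the calibration is good to about 2 mm. A picture is of the moment at which its call begins: read the wrist's pose just before it. calibration takes no time and is no camera call; for the wrist camera it gives the pose at the moment of the call.
- r.hand_in(): hands the job in; it is judged then, once.
The state is a dict: "t": time; "joints": joint angles; "joint_vel": joint speeds; "joint_efforts": joint torques, N m; "ee_pos": TCP position; "ee_rot": TCP orientation; "ft_force": force on the tool from outside, world axes, zero at the start; "wrist_torque": the same for the moment, N m; "width": opening from 0.0 (shut) to 1.0 (fully open); "gripper_force": force on a finger pad.
Only numpy, scipy, OpenCV 4.12 (cv2) and the standard library are available. Lean on these libraries where they do the work, as an engineer would, in place of code of your own. Each camera call takes 0.05 s, during which the arm holds its last target. There are 200 camera calls.

## Task

First turn the tall demitasse cup where it stands in its slot, without lifting it out, until its handle points straight out from the middle of the revolving rack. Then turn the rack by the bar handle on top of its post until the tall cup stands at the front, right behind the pointer on the base, its handle still pointing straight out, and finish while still gripping the bar handle to hold the rack still. Keep both cups standing in their slots and leave the milk jug, tamper stand and wooden tray where they are.

Things in the scene. Friction and masses are not known exactly. Their poses are not given: they have to be found in the camera images.
- rack_base: fixed base of the cup rack: black disc 210 mm across, 12 mm thick, on the ledge, with a flat black pointer (22 mm wide, 8 mm thick) sticking out past the tray. Origin: centre of its underside, on the vertical turning axis. Its x axis runs along the pointer: that is the front (roughly away from the robot)
- front_mark (a point): point of the base 90 mm from the turning axis along the pointer direction, at the height of the tray's upper face (28 mm above the ledge): where the centre of a cup's foot is when its slot is exactly at the front
- pointer_tip (a point): tip of the base's pointer, 191 mm from the turning axis, 8 mm above the ledge, beyond the edge of the tray
- rack: turning chrome tray, 256 mm disc, top face 28 mm above the ledge; turns endlessly, stays where left (friction 0.08 N m). Origin on the turning axis at its underside, 20 mm above the ledge. Six slots 90 mm from the axis, every 60 degrees from its +x: wire rings of 58 mm opening, 9 mm high. Cups stand on its +x and -x slots (which is which varies). Centre post 16 mm thick with bar handle
- rack_handle (a point): centre of the bar handle on top of the post: an upright chrome slab 12 mm thick (along the rack's x), 50 mm long (along the rack's y) and 28 mm high; this point is 122 mm above the ledge, the slab spans 106 to 134 mm above the ledge and turns with the rack
- tall_cup: the taller, straight-sided white ceramic demitasse cup: cylinder 54 mm outside diameter, 62 mm high, wall 4 mm, about 0.14 kg, loose, standing on the tray in its slot with about 2 mm play all round (rim 90 mm above the ledge). Origin: centre of its underside; z up along its axis; its +x points to its handle
- tall_cup_handle (a point): middle of the outer side of the tall cup's loop handle, 44 mm from the cup's axis and 38 mm above its foot; the handle is a 7 mm thick loop spanning 19 to 54 mm above the foot, reaching 48 mm from the axis
- low_cup: the lower, wider white ceramic demitasse cup, flaring from 52 mm at the foot to 70 mm at the rim, 42 mm high, with a loop handle on its +x side reaching 51 mm from its axis; loose, stands in the slot straight across the post from the tall cup. Origin: centre of its underside. It only rides along.
- milk_jug: steel milk jug, 84 mm across, 105 mm high, with a handle; loose bystander. Origin: centre of its underside
- tamper_stand: black plastic stand 90 x 90 mm with a tamper standing on it, 103 mm high in all; loose bystander. Origin: centre of its underside
- wooden_tray: wooden tray 200 x 160 mm, 60 mm high with its closed sliding door; loose bystander. Origin: centre of its underside
Things that resemble listed ones, but are neither listed nor needed, are in the scene too. Leave any purple or yellow look-alike of the tall_cup alone.

How it is judged:
On the way:
1. the tall cup, standing in its slot, has its handle pointing straight out from the middle of the rack (within 14 degrees) (angle between the x axis of tall_cup and the x axis of rack, either way round below 0.25 rad and horizontal distance between tall_cup_handle and rack above 0.12 m and height (world z) of tall_cup below 0.035 m), for 0.2 s.
At the end, for the whole second after the job is handed in: the tall cup is in its slot within 12 mm of the front mark, handle along the pointer within 17 degrees; the low cup stands in the opposite slot; the fingers grip the bar handle (over 2 N, TCP within 50 mm of its centre); rack at rest (horizontal distance between tall_cup and front_mark below 0.012 m and angle between the x axis of tall_cup and the x axis of rack_base, either way round below 0.3 rad and horizontal distance between tall_cup_handle and rack_base above 0.12 m and height (world z) of each of tall_cup, low_cup below 0.035 m and angle between each of tall_cup, low_cup's own z axis and vertical below 0.1 rad and horizontal distance between low_cup and tall_cup above 0.17 m and horizontal distance between low_cup and rack below 0.1 m and angular speed of rack below 0.05 rad/s and contact force between the fingers and rack above 2 N and distance between the grasp point and rack_handle below 0.05 m); the arm keeps its last pose, push and grip.
It fails at once if the tall cup is lifted out of its slot (height (world z) of tall_cup above 0.05 m).
It fails at once if a cup is tipped over (angle between any of tall_cup, low_cup's own z axis and vertical above 0.5 rad).
It fails at once if the milk jug, tamper stand or wooden tray is shifted by more than 20 mm (distance of any of milk_jug, tamper_stand, wooden_tray from where it was at the start of the episode above 0.02 m).
It also fails if it takes over 72 s, if anything falls off the work surface, if the arm or the gripper's body presses on something with over 40 N, if the wrist force passes 120 N, or if a joint passes its speed limit or range.

## Working session

There is one attempt and no reset: what is moved stays moved. The work goes in short steps, Python scripts to look and compute and a shell command to move; the robot and the scene stay as the last step left them, time stands still between calls to the robot, and variables do not carry over. Pictures are saved under pics/ and viewed, at most 10 in all, crops included, and the job is handed in when it is done.

```bash
mkdir -p pics
python3 - <<'E'
from workcell import r
import cv2
for n in("scene","side"):
    cv2.imwrite(f"pics/{n}0.png",r.snapshot(n)); c=r.calibration(n); print(n,c)
s=r.get_state(); print(s)
E
```

```text
scene {'fovy': 45.166938983927196, 'cx': 311.9034088634526, 'cy': 193.10839501914992, 'D': array([-0.0421215,  0.       ,  0.       ,  0.       ,  0.       ]), 'R': array([[ 0.08082439,  0.99672722,  0.00150573],
       [ 0.85361915, -0.06843971, -0.51638198],
       [-0.51458892,  0.04302158, -0.85635704]]), 't': array([-0.01037573, -0.44379371,  1.5849444 ])}
side {'fovy': 56.00764401166595, 'cx': 315.6951344818773, 'cy': 193.7052818995531, 'D': array([-0.04829921,  0.        ,  0.        ,  0.        ,  0.        ]), 'R': array([[-0.99177882, -0.12756459, -0.01010202],
       [-0.05818156,  0.5198386 , -0.85228091],
       [ 0.11397228, -0.8446864 , -0.52298681]]), 't': array([0.57902526, 0.12193276, 1.20348348])}
{'t': 0.1, 'joints': array([-1.52627488e-01,  2.59117631e-01,  2.08383714e-02,  1.33368947e+00,
       -9.24999047e-07,  1.41817976e+00]), 'joint_vel': array([-0.0009294 , -0.00140979,  0.00058711, -0.00115755,  0.00041091,
       -0.00011877]), 'joint_efforts': array([ 3.14176716e-03, -5.56694484e+01,  3.45071769e+01,  1.17344077e-02,
       -2.28166823e-04,  1.16645586e-05]), 'ee_pos': array([5.49772877e-01, 1.48697076e-05, 2.49436811e-01]), 'ee_rot': array([-4.72433506e-04,  7.07110520e-01,  7.07102800e-01, -3.47044615e-04]), 'ft_force': array([-0.56924935, -0.00485449, -0.03257167]), 'wrist_torque': array([-0.01017479,  0.00636831,  0.01902697]), 'gripper_force': 0.0, 'width': 0.999482171063875}
```

View pics/scene0.png

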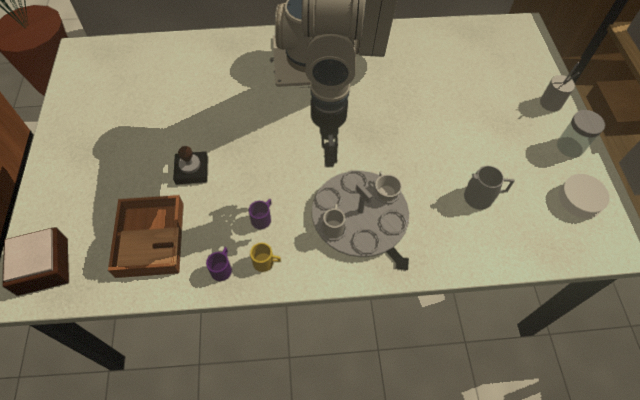

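View pics/side0.png

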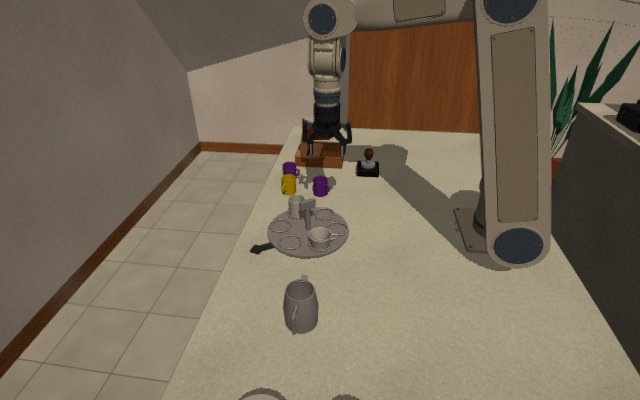

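The scene view shows the chrome rack at about (361,213) and its pointer tip at (400,262). There are four tall-cup candidates: the white cup on the rack at (334,222), purple ones at (260,214) and (219,265), and a yellow one at (262,257). The white one at (334,222) fits, since it's the taller, straight cup in a slot. The low cup is at (388,188). I'll confirm this in an enlarged crop.

```bash
cat > h.py <<'E'
import numpy as np, cv2
from workcell import r
def K(c): f=200/np.tan(np.radians(c["fovy"])/2); return np.array([[f,0,c["cx"]],[0,f,c["cy"]],[0,0,1]])
def ray(c,p,z):
    n=cv2.undistortPoints(np.array([[p]],float),K(c),c["D"])[0,0]
    d=c["R"].T@np.r_[n,1]; o=-c["R"].T@c["t"]; return o+d*(z-o[2])/d[2]
def proj(c,X):
    return cv2.projectPoints(np.array(X,float).reshape(-1,1,3),cv2.Rodrigues(c["R"])[0],c["t"],K(c),c["D"])[0][:,0]
E
python3 - <<'E'
from h import *
a=cv2.imread("pics/scene0.png")[160:280,300:420]; b=cv2.imread("pics/side0.png")[185:265,240:360]
a=cv2.resize(a,(480,480),interpolation=2);b=cv2.resize(b,(480,320),interpolation=2)
o=np.zeros((480,800,3),np.uint8); o[:,:400]=cv2.resize(a,(400,480)) if 0 else a[:,:400]
cv2.imwrite("pics/crop0.png",np.hstack([cv2.resize(a,(400,400)),cv2.copyMakeBorder(cv2.resize(b,(400,267)),0,133,0,0,0)]))
c=r.calibration("scene")
for n,p,z in[("tip",(404,267),.008),("low rim",(388,183),.07),("tall rim",(334,215),.09),("handle",(364,188),.134)]: print(n,ray(c,p,z))
E
```

```text
tip [0.7552186  0.17979247 0.008     ]
low rim [0.54461828 0.16511184 0.07      ]
tall rim [0.63831811 0.01292203 0.09      ]
handle [0.59355552 0.08916097 0.134     ]
```

View pics/crop0.png

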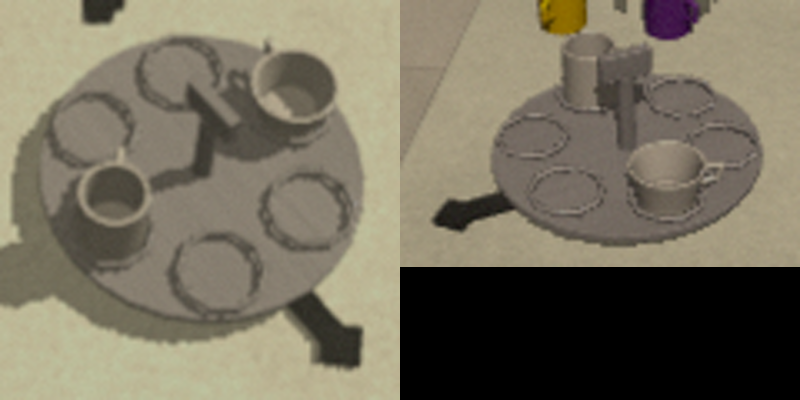

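The crop confirms it. The tall white cup has its rim centre at about (334,218) and its handle nub at about (336,208), pointing toward the robot. The low cup is at (388,185), the bar handle at about (364,192), and the pointer tip at about (408,268).

Run:
```python
from h import *
c=r.calibration("scene"); im=cv2.imread("pics/scene0.png")
P=lambda q,z: ray(c,(300+(q[0]+.5)*.3-.5,160+(q[1]+.5)*.3-.5),z)
S=[P(q,.0345) for q in((180,75),(92,128),(215,272),(305,210))]
print("slots",np.round(S,4)); print("centers",(S[0]+S[2])/2,(S[1]+S[3])/2)
tip=P((352,364),.008);tall=P((114,194),.09);low=P((295,86),.07)
print(tip,tall,low,(tall+low)/2)
E=[P(q,.028) for q in((40,165),(48,205),(363,170),(355,225),(200,320),(260,315),(330,270),(75,260) ,(110,62),(150,43),(200,38))]
E=np.array(E)[:,:2]
A=np.c_[2*E,np.ones(len(E))]; s=np.linalg.lstsq(A,(E**2).sum(1),rcond=None)[0]; print("tray",s[:2],np.sqrt(s[2]+s[:2]@s[:2]))
h=P((121,156),.082); print("handle",h)
print("bar",P((192,92),.134),P((237,125),.134))
```

```text
slots [[0.5127 0.0816 0.0345]
 [0.5565 0.0059 0.0345]
 [0.6891 0.0859 0.0345]
 [0.6425 0.1622 0.0345]]
centers [0.60088966 0.08376425 0.0345    ] [0.59952635 0.08402669 0.0345    ]
[0.76035704 0.18203054 0.008     ] [0.64617158 0.01172965 0.09      ] [0.55210407 0.16427708 0.07      ] [0.59913782 0.08800336 0.08      ]
tray [0.59964467 0.08864879] 0.12591764517228937
handle [0.61025358 0.02109521 0.082     ]
bar [0.59011515 0.07306284 0.134     ] [0.62050372 0.10182438 0.134     ]
```

```bash
python3 -m creep '[[1,0.004,0.03,0,0,0,-10],[1,0.01,0.06,0,0,0,-20],[1,0.012,0.08,0,0,0,-30],[1,0.012,0.095,0,0,0,-40],[1,0.012,0.095,0,0,0,-50],[1,0.012,0.095,0,0,0,-60],[1,0.012,0.095,0,0,0,-70],[1,0.012,0.095,0,0,0,-76],[1,0.012,0.095,0,0,0,-76],[1,0.012,0.095,0,0,0,-76]]' 20
python3 - <<'E'
from h import *
s=r.get_state(); c=r.calibration("wrist"); cv2.imwrite("pics/w1.png",r.snapshot("wrist")); print(s["joints"],s["ee_pos"],s["ee_rot"]); 
import pickle; pickle.dump(c,open("w1.pkl","wb"))
ax=[.6,.0855]
print(proj(c,[[*ax,.028],[*ax,.134],[.646,.0117,.09],[.61,.021,.082]]).round())
E
```

```text
t: 1.35
ee_pos: [0.6449, 0.012, 0.2497]
ee_rot: [-0.0, 0.123, 0.992, -0.0]
ft_force: [-0.2, 0.2, -0.2]
width: 0.996
gripper_force: 0.0
[-1.11348211e-01  4.26204535e-01  2.71404849e-01  1.41645510e+00
 -6.43760859e-06  1.35326425e-01] [0.64493986 0.01200799 0.24973784] [-2.29172410e-04  1.23024848e-01  9.92403564e-01 -5.96673979e-06]
[[374. 115.]
 [399. 117.]
 [316. 187.]
 [316. 145.]]
```

View pics/w1.png

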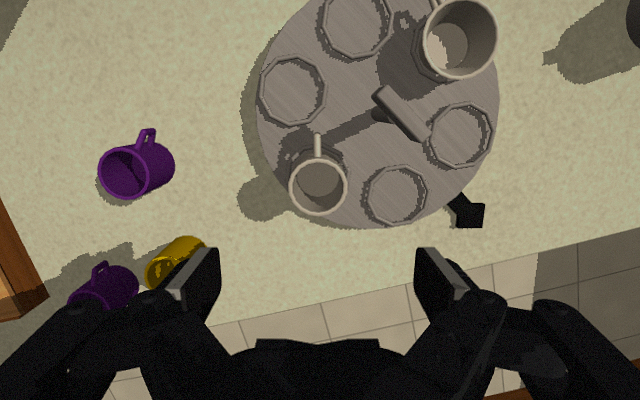

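The wrist view shows the tall cup's rim centre at (318,187) with its handle running up to (318,136). The bar handle runs from (380,91) to (426,138), and the empty slots are at (292,90), (356,25), (460,134) and (395,194). The pointer tip is at (484,215). The closing line is perpendicular to the cup handle.

Run:
```python
from h import *
import pickle; c=pickle.load(open("w1.pkl","rb"))
S=[ray(c,q,.034) for q in((356,25),(292,90),(395,194),(460,134))]
ax=(S[0]+S[2])/2,(S[1]+S[3])/2; print(np.round(S,4),ax)
a=lambda v:np.degrees(np.arctan2(v[1],v[0]))
print("slot dirs",a(S[2]-S[0]),a(S[3]-S[1]))
t=ray(c,(318,187),.09);h=ray(c,(318,137),.08);b=[ray(c,q,.134) for q in((380,91),(426,138))]
axm=(ax[0]+ax[1])/2
print("tall",t,np.linalg.norm((t-axm)[:2]),a(t-axm),"handle",a(h-t),np.linalg.norm((h-t)[:2]))
print("bar",b,sum(b)/2,a(b[1]-b[0]),np.linalg.norm(b[1]-b[0]))
for q in((484,214),(470,228),(455,205)): p=ray(c,q,.008); print("ptr",p,a(p-axm),np.linalg.norm((p-axm)[:2]))
```

```text
[[0.5124 0.0854 0.034 ]
 [0.5557 0.0099 0.034 ]
 [0.6869 0.0901 0.034 ]
 [0.6399 0.1685 0.034 ]] (array([0.59966498, 0.08774626, 0.034     ]), array([0.59779237, 0.08916891, 0.034     ]))
slot dirs 1.5667716919194143 62.01649874275026
tall [0.64621274 0.01389552 0.09      ] 0.08839817601942189 -57.50940291232777 handle 165.88155596305555 0.043704374625863955
bar [array([0.57899379, 0.07604653, 0.134     ]), array([0.61961181, 0.10251999, 0.134     ])] [0.5993028  0.08928326 0.134     ] 33.09496389066661 0.04848368232554615
ptr [0.74570538 0.19492601 0.008     ] 35.919190076531095 0.18148740544889674
ptr [0.75933074 0.17607622 0.008     ] 28.615273070133515 0.18294822022702936
ptr [0.72574764 0.16195477 0.008     ] 30.055028378009435 0.14675031655935405
```

```bash
python3 -m creep '[[1,-0.001,0.002,0.03,0,0,0],[1,-0.001,0.002,0.06,0,0,0],[1,-0.001,0.002,0.09,0,0,0],[1,-0.001,0.002,0.12,0,0,0],[1,-0.001,0.002,0.145,0,0,0],[1,-0.001,0.002,0.165,0,0,0],[1,-0.001,0.002,0.175,0,0,0],[1,-0.001,0.002,0.175,0,0,0]]' 20
python3 -m creep '[[0.6,0,0,0,0,0,0],[0.4,0,0,0,0,0,0],[0.3,0,0,0,0,0,0],[0.2,0,0,0,0,0,0],[0,0,0,0,0,0,0],[0,0,0,0,0,0,0],[-0.2,0,0,0,0,0,0],[-0.2,0,0,0,0,0,0]]' 20; python3 -c "
from workcell import r;print(r.get_state()['joints'])"
```

```text
t: 2.4
ee_pos: [0.6462, 0.0137, 0.0746]
ee_rot: [-0.0, 0.122, 0.993, -0.0]
ft_force: [0.0, 1.0, 0.6]
width: 1.002
gripper_force: 0.0
t: 3.4
ee_pos: [0.6468, 0.0136, 0.0758]
ee_rot: [0.001, 0.122, 0.993, -0.0]
ft_force: [-0.8, -0.7, 6.6]
width: 0.637
gripper_force: 21.0
[-1.08521816e-01  5.11777524e-01 -3.98624586e-02  1.01781184e+00
 -1.91164944e-04  1.35901827e-01]
```

```bash
python3 -m creep '[[-0.2,0,0,0,0,0,-4],[-0.2,0,0,0,0,0,-11],[-0.2,0,0,0,0,0,-18],[-0.2,0,0,0,0,0,-26],[-0.2,0,0,0,0,0,-34],[-0.2,0,0,0,0,0,-42],[-0.2,0,0,0,0,0,-50],[-0.2,0,0,0,0,0,-58],[-0.2,0,0,0,0,0,-66],[-0.2,0,0,0,0,0,-74],[-0.2,0,0,0,0,0,-82],[-0.2,0,0,0,0,0,-90],[-0.2,0,0,0,0,0,-98],[-0.2,0,0,0,0,0,-106],[-0.2,0,0,0,0,0,-114],[-0.2,0,0,0,0,0,-122],[-0.2,0,0,0,0,0,-129],[-0.2,0,0,0,0,0,-134],[-0.2,0,0,0,0,0,-136],[-0.2,0,0,0,0,0,-136]]'
python3 - <<'E'
from h import *
cv2.imwrite("pics/s2.png",cv2.resize(r.snapshot("scene")[160:280,300:420],(480,480),interpolation=2))
print(r.get_state()['joints'])
E
```

```text
t: 5.9
ee_pos: [0.6468, 0.0138, 0.0757]
ee_rot: [-0.0, 0.875, -0.485, 0.001]
ft_force: [-0.3, 0.2, 5.7]
width: 0.636
gripper_force: 21.0
[-1.08380624e-01  5.11817859e-01 -3.98135456e-02  1.01780479e+00
  1.55810091e-04 -2.23791377e+00]
```

View pics/s2.png

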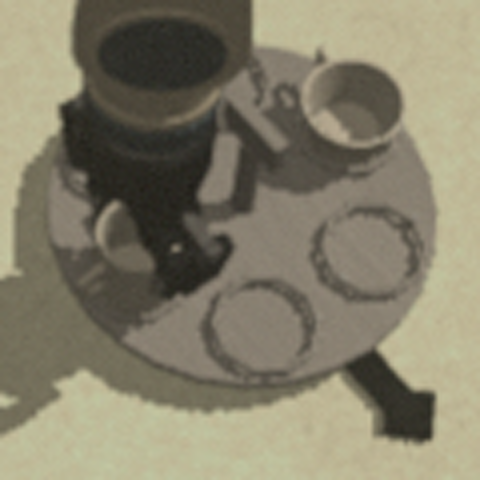

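The scene crop shows the cup still in its slot, with the gripper hiding its handle, and the rack hasn't moved. I'll release, rise and look.

```bash
python3 -m creep '[[0.5,0,0,0,0,0,0],[0.8,0,0,0,0,0,0],[1,0,0,0,0,0,0],[1,0,0,0,0,0,0],[1,0,0,-0.02,0,0,0],[1,0,0,-0.05,0,0,0],[1,0,0,-0.1,0,0,0],[1,0,0,-0.15,0,0,0],[1,0,0,-0.175,0,0,0],[1,0,0,-0.175,0,0,10],[1,0,0,-0.175,0,0,20],[1,0,0,-0.175,0,0,30],[1,0,0,-0.175,0,0,40],[1,0,0,-0.175,0,0,50],[1,0,0,-0.175,0,0,60],[1,0,0,-0.175,0,0,70],[1,0,0,-0.175,0,0,80],[1,0,0,-0.175,0,0,90],[1,0,0,-0.175,0,0,90],[1,0,0,-0.175,0,0,90]]'
python3 - <<'E'
from h import *
import pickle
c=r.calibration("wrist"); cv2.imwrite("pics/w3.png",r.snapshot("wrist")); pickle.dump(c,open("w3.pkl","wb"))
s=r.get_state(); print(s["joints"],s["ee_rot"])
E
```

```text
t: 8.45
ee_pos: [0.6464, 0.0137, 0.2499]
ee_rot: [-0.0, -0.277, 0.961, 0.0]
ft_force: [0.4, 0.8, -0.3]
width: 0.996
gripper_force: 0.0
[-1.08517758e-01  4.28720553e-01  2.75964582e-01  1.41809278e+00
  1.26360310e-05 -6.70125854e-01] [-2.18537318e-05 -2.77128294e-01  9.60832924e-01  1.57948197e-05]
```

View pics/w3.png

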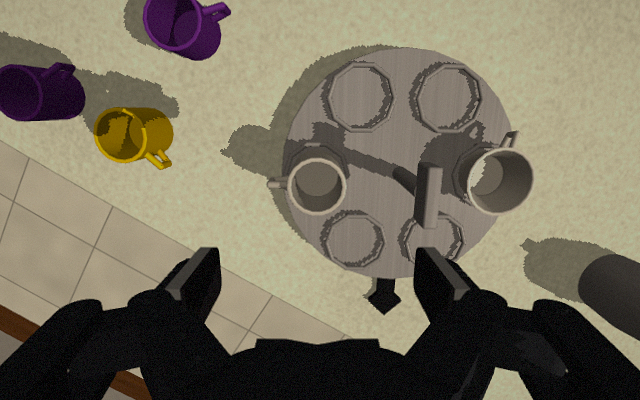

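The wrist view shows the tall cup's rim centre at (317,186) with its handle pointing left to (269,184), away from the post. The bar is at about (430,196), upright in the picture, so it's square to the closing line. The pointer tip is at (384,313), and the empty slots are at (360,96), (447,98), (352,240) and (434,239).

Run:
```python
from h import *
import pickle; c=pickle.load(open("w3.pkl","rb"))
S=[ray(c,q,.034) for q in((360,96),(434,239),(447,98),(352,240))]
a=lambda v:np.degrees(np.arctan2(v[1],v[0]))
ax=(sum(S)/4); print(ax,a(S[1]-S[0]),a(S[2]-S[3]))
t=ray(c,(317,186),.09);h=ray(c,(269,184),.08)
print("tall",t,np.linalg.norm((t-ax)[:2]),a(t-ax),"handle",a(h-t),np.linalg.norm((h-ax)[:2]))
p=ray(c,(384,313),.008); print("ptr",p,a(p-ax),np.linalg.norm((p-ax)[:2]))
x=np.array([*ax[:2],.134]);u=np.array([np.cos(np.radians(-58)),np.sin(np.radians(-58)),0]);v=np.array([-u[1],u[0],0])
print("bar corners pred",proj(c,[x+s*.006*u+q*.025*v for s in(-1,1) for q in(-1,1)]).round())
g=cv2.imread("pics/w3.png",0)
for y in (180,200,215): print(y,g[y,408:450])
# pointer direction from dark mask
im=cv2.imread("pics/w3.png");m=((im.max(2)<45)*255).astype(np.uint8);m[:,:360]=0;m[:,405:]=0;m[:283]=0;m[320:]=0
ys,xs=np.nonzero(m);P=np.array([ray(c,q,.008) for q in zip(xs,ys)])[:,:2];cc=P.mean(0);print("ptr centroid",len(xs),cc,a(cc-ax[:2]))
```

```text
[0.5983798 0.0871062 0.034    ] 62.258631248746944 -178.72201444998478
tall [0.64668458 0.0147905  0.09      ] 0.08696501107008696 -56.25823248514682 handle -57.27735925549865 0.131684908903815
ptr [0.75989041 0.18966021 0.008     ] 32.414226178247304 0.19131910956459985
bar corners pred [[440. 164.]
 [434. 226.]
 [425. 164.]
 [419. 226.]]
180 [ 47  49  52  45  53  48  53  53  46  40  41  37  31  36  33  37  38  40
  44  63  88 111 123 124 125 126 124 127 132 134 129 134 134 116  74  73
  72  71  71  72  71  74]
200 [127 123 126 124 133 128 111  39  38  44  36  39  39  46  33  38  39  60
  84 111 122 123 126 125 128 124 130 137 134 136 133 131 136 133 138 135
 131 137 138 135 134 131]
215 [128 128 125 131 132  53  35  39  41  34  39  40  39  38  42  49  68  98
 122 124 123 122 123 127 134 135 136 141 139 122  94  97 102 102  99 102
  99  97  97  95 104 111]
ptr centroid 624 [0.74055976 0.17580031] 31.956567341264837
```

```bash
python3 -m creep '[[1,0,0.02,0,0,0,0],[1,0,0.045,0,0,0,0],[1,0.001,0.07,0,0,0,0],[1,0.001,0.088,0,0,0,0],[1,0.001,0.088,0.03,0,0,0],[1,0.001,0.088,0.06,0,0,0],[1,0.001,0.088,0.09,0,0,0],[1,0.001,0.088,0.115,0,0,0],[1,0.001,0.088,0.128,0,0,0],[1,0.001,0.088,0.128,0,0,0]]'
python3 -m creep '[[0.6,0,0,0,0,0,0],[0.3,0,0,0,0,0,0],[0,0,0,0,0,0,0],[-0.3,0,0,0,0,0,0],[-0.6,0,0,0,0,0,0],[-0.8,0,0,0,0,0,0],[-1,0,0,0,0,0,0],[-1,0,0,0,0,0,0],[-1,0,0,0,0,0,0],[-1,0,0,0,0,0,0]]' 40
```

```text
t: 9.75
ee_pos: [0.5985, 0.0882, 0.1216]
ee_rot: [-0.001, -0.276, 0.961, 0.0]
ft_force: [-0.3, -0.1, 0.2]
width: 0.996
gripper_force: 0.0
t: 11.0
ee_pos: [0.5985, 0.0886, 0.1222]
ee_rot: [-0.0, -0.276, 0.961, 0.001]
ft_force: [-3.1, 3.3, 4.3]
width: 0.15
gripper_force: 39.0
```

```bash
python3 -m creep '[[-1,0,0,0,0,0,-0.5],[-1,0,0,0,0,0,-1.5],[-1,0,0,0,0,0,-3],[-1,0,0,0,0,0,-5],[-1,0,0,0,0,0,-7.5],[-1,0,0,0,0,0,-10],[-1,0,0,0,0,0,-12.5],[-1,0,0,0,0,0,-15],[-1,0,0,0,0,0,-17.5],[-1,0,0,0,0,0,-20],[-1,0,0,0,0,0,-22.5],[-1,0,0,0,0,0,-25],[-1,0,0,0,0,0,-27.5],[-1,0,0,0,0,0,-30],[-1,0,0,0,0,0,-32.5],[-1,0,0,0,0,0,-35],[-1,0,0,0,0,0,-37.5],[-1,0,0,0,0,0,-40],[-1,0,0,0,0,0,-42.5],[-1,0,0,0,0,0,-45]]'
python3 -m creep '[[-1,0,0,0,0,0,-2.5],[-1,0,0,0,0,0,-5],[-1,0,0,0,0,0,-7.5],[-1,0,0,0,0,0,-10],[-1,0,0,0,0,0,-12.5],[-1,0,0,0,0,0,-15],[-1,0,0,0,0,0,-17.5],[-1,0,0,0,0,0,-20],[-1,0,0,0,0,0,-22.5],[-1,0,0,0,0,0,-25],[-1,0,0,0,0,0,-27.5],[-1,0,0,0,0,0,-30],[-1,0,0,0,0,0,-32.5],[-1,0,0,0,0,0,-35],[-1,0,0,0,0,0,-37.5],[-1,0,0,0,0,0,-40],[-1,0,0,0,0,0,-42],[-1,0,0,0,0,0,-43.5],[-1,0,0,0,0,0,-44.5],[-1,0,0,0,0,0,-45]]'
python3 -m creep '[[-1,0,0,0,0,0,0],[-1,0,0,0,0,0,0],[-1,0,0,0,0,0,0]]'
python3 - <<'E'
from h import *
import pickle
cv2.imwrite("pics/s4.png",cv2.resize(r.snapshot("scene")[160:280,300:420],(400,400),interpolation=2))
c=r.calibration("wrist"); w=r.snapshot("wrist"); cv2.imwrite("pics/w4.png",w); pickle.dump(c,open("w4.pkl","wb"))
cv2.imwrite("pics/c4.png",np.hstack([cv2.imread("pics/s4.png"),cv2.resize(w,(400,250)) if 0 else cv2.copyMakeBorder(cv2.resize(w,(400,250)),0,150,0,0,0)]))
E
```

```text
t: 13.5
ee_pos: [0.5985, 0.0886, 0.1222]
ee_rot: [0.0, -0.623, 0.782, 0.001]
ft_force: [-2.9, 4.6, 3.9]
width: 0.151
gripper_force: 39.0
t: 16.0
ee_pos: [0.5986, 0.0885, 0.1222]
ee_rot: [-0.001, 0.875, -0.484, -0.0]
ft_force: [-2.6, 4.9, 3.8]
width: 0.155
gripper_force: 39.0
t: 16.38
ee_pos: [0.5986, 0.0885, 0.1222]
ee_rot: [-0.001, 0.875, -0.485, -0.0]
ft_force: [-3.3, 5.0, 4.0]
width: 0.151
gripper_force: 39.0
```

View pics/c4.png

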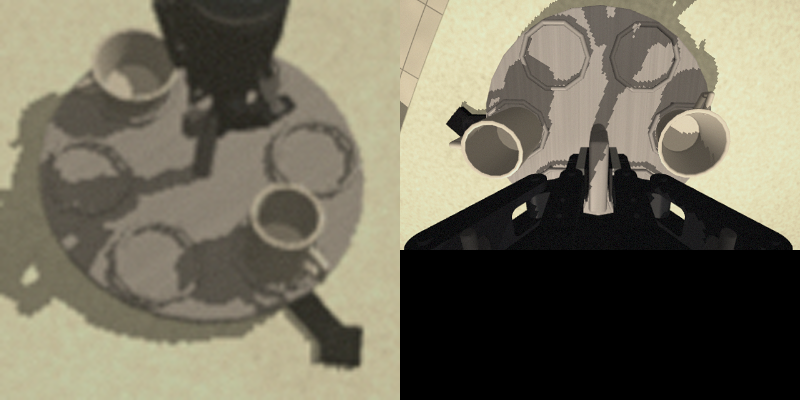

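The tall cup now stands at the front behind the pointer, with its rim at crop position (287,218) and its handle toward the pointer at about (319,258). The low cup is opposite. I'll check the angle in numbers.

Run:
```python
from h import *
import pickle
a=lambda v:np.degrees(np.arctan2(v[1],v[0]))
c=r.calibration("scene");P=lambda q,z: ray(c,(300+(q[0]+.5)*.3-.5,160+(q[1]+.5)*.3-.5),z)
ax=np.array([.5985,.0878,0])
t=P((287,218),.09);h=P((320,262),.066);p=P((352,360),.008)
print("scene",t,np.linalg.norm((t-ax)[:2]),a(t-ax),a(h-t),np.linalg.norm((h-ax)[:2]),p,a(p-ax))
w=pickle.load(open("w4.pkl","rb"))
t=ray(w,((491-400)*1.6,149*1.6),.09);l=ray(w,((693-400)*1.6,144*1.6),.07);h=ray(w,(52*1.6,142*1.6),.07)
print("wrist",t,np.linalg.norm((t-ax)[:2]),a(t-ax),l,a(ax-l),a(t-l),a(h-t))
S=[ray(w,((x-400)*1.6,y*1.6),.034) for x,y in((556,54),(644,54))];print(a(S[0]-S[1]))
print("tall foot expected proj slots dir from axis",[a(s-ax) for s in S])
```

```text
scene [0.67601588 0.13529386 0.09      ] 0.09090863119806446 31.495737513542416 42.34977555874086 0.12547030615030905 [0.75719458 0.18260179 0.008     ] 30.853469700173495
wrist [0.676419   0.13660022 0.09      ] 0.09193928593861289 32.05867857397385 [0.52237117 0.04379805 0.07      ] 30.027625303396068 31.065787603697455 33.66571224995233
32.05955250988946
tall foot expected proj slots dir from axis [np.float64(-29.104701597315596), np.float64(-87.25506992146745)]
```

```bash
python3 -c "
from workcell import r
s=r.get_state();print(s['t'],s['gripper_force'],abs(s['joint_vel']).max());print(r.hand_in())"
```

```text
16.475 39.01673913002014 0.000850622333713213
the job is handed in; nothing more can be done
None
```

The job is handed in, but `hand_in()` reported no verdict: the tall cup measured about 1–2 mm from the front mark with its handle along the pointer (about 2° off in the wrist view; a rougher scene reading gave about 11°), the low cup stands opposite, and the gripper is holding the bar handle still at 39 N.

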